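Assemble the sample-line filter holder in a spectrometry lab

ROBOT

A 6-joint arm with a two-finger parallel gripper is mounted at the origin on the work surface. World frame = base frame: x ahead of the robot, y to its left, z up, the work surface at z = 0. Lengths are in m, angles in rad, forces in N, time in s.
With the tool pointing down it reaches from about 0.3 to 0.95 m from the base axis. Payload 3.1 kg.
Tool frame: the origin (TCP) lies at the very end of the fingers, on their centre line; the grasp point (between the pads) lies 19 mm behind it; z points along the fingers, y is the direction in which the jaws open and shut (so a half turn about z gives the same grasp; the last joint's range is limited). The gripper opens to 85 mm and grips with 20 to 120 N. Pads are 22 mm wide; open, the fingers measure 114 mm over their backs; the gripper's body (76 mm by 85 mm) begins 54 mm behind the grasp point. The pads swing forward as they close: fully open they stand 13 mm farther back than shut.
Start: joints at [-1.277, 0.308, 1.634, -0, 1.2, -0.07], TCP at [0.222, -0.584, 0.231] pointing down, gripper open.
Joint ranges: [-3.06, 3.06], [-0.79, 1.96], [0.05, 2.63], [-1.19, 4.34], [0.05, 2.64], [-2.94, 2.94]. Speed limits (rad/s): [2.79, 2.79, 3.14, 3.14, 3.14, 3.14].

INTERFACE

Orientations are given as a rotation vector (axis times angle).
In Python, from plant import r gives the robot as it stands. Calls block until the motion is done:
- r.move_pose(position, orientation): joint-space move of the TCP to a pose.
- r.move_linear(position, speed=0.15, orientation=None, guard=None): straight line of the TCP; orientation=None keeps the orientation; speed is the mean speed in m/s. With guard (N) it stops when the force on the tool has changed by that much, and returns True; else False.
- r.move_joints(angles): joint-space move.
- r.move_gripper(opening, squeeze=None): finger opening in m; squeeze is the grip in N (None keeps the last); returns when the fingers have stopped.
- r.sleep(seconds).
- r.solve_ik(position, orientation): joint angles nearest the present ones, or None.
- r.camera(name): name is "side" or "top" or "wrist"; returns a dict with "pixels" (400x640x3 uint8, blue, green, red), "fx", "fy", "cx", "cy" (pixels), "k1" (the pictures are not rectified: a ray, as slopes to the right and down, at radius r is drawn at 1 + k1 r^2 times it, then the intrinsics apply), "R" (3x3) and "t" (3): a world point X has camera coordinates R X + t; the wrist camera has in their place "tool_from_camera" (4x4, takes a point from camera to tool coordinates, whose origin is the TCP and whose axes are the flange's). Camera axes: x right, y down, z forward; pixel columns grow to the right and rows downward; lengths in m; the calibration is good to about 2 mm. A picture is of the moment at which its call begins: read the wrist's pose just before it. There is no depth.
A pose or a line that the arm cannot do raises r.Unreachable and nothing moves.
- r.close_job(): hands the job in, once; it reports no verdict.
Readings, each from a call of its own:
- r.current_clock(): time.
- r.current_q(): joint angles.
- r.current_qd(): joint speeds.
- r.current_tau(): joint torques, N m.
- r.current_ee_pos(): TCP position.
- r.current_tool_rot(): TCP orientation.
- r.current_wrist_force(): force on the tool from outside, world axes, zero at the start.
- r.current_torque(): the same for the moment, N m.
- r.current_gripper_width(): finger opening in m.
Only numpy, scipy, OpenCV 4.12 (cv2) and the standard library are available. Lean on these libraries where they do the work, as an engineer would, in place of code of your own. Each camera call takes 0.05 s, during which the arm holds its last target.

TASK

Assemble the filter holder: lower the white perforated support ring over its post until it lies on the seat, then the short brass spacer on top of it, without dropping either one. Then put on the blue clamp cap: rest it lightly on the post's red cross key, turn it until its slot falls over the key, and press it straight down, gently because the support is brittle, until the sprung catches snap over it and it is fully home on the spacer. Let go at the end, and leave the tall black spacer and the wrench where they are.

Things in the scene. Friction and masses are not known exactly. Their poses are not given: they have to be found in the camera images.
- holder: Filter holder, fixed: grey plate 100 x 100 x 12 mm, pedestal of 46 mm diameter up to the seat at 26 mm, boss of 25 mm diameter from 26 to 41 mm, tapering to 17 mm at 46 mm, then a steel stem of 14 mm diameter to 87 mm, its tip tapering to 6 mm at 92 mm (heights over the origin). Origin: centre of the plate's underside, on the post's axis; z up. A blue mark lies on its -x side.
- holder_key (a point): Middle of the red cross key through the stem, 82 mm above the holder's origin: a level bar 24 mm long, 6 mm wide, 5 mm high, its top at 84.5 mm. The axes here are the holder's; the key was clamped firmly at an arbitrary angle, 0.15 to 1.45 rad from the holder's x axis towards its y axis (both ends alike). That angle is NOT measured: feel for it by turning the cap in light contact, or look.
- holder_catches (a point): Point on the post's axis, 69.5 mm above the holder's origin, level with the two sprung catches: brass balls of 9 mm diameter that stand out of the stem at right angles to the key, to 10.5 mm from the axis. About 10 N straight down on the cap pushes it past them. More than 40 N between cap and holder, or through the stack, is too hard. Axes as the holder's.
- support: Filter support: white brittle ring with dark perforations, 50 mm outer diameter, bore 27 mm, 10 mm high, about 50 g. Lies flat. Origin: centre of its underside. It goes on first; seated, its origin is 26 mm above the holder's. It breaks if more than 40 N passes through it.
- spacer: Short spacer: yellow brass ring, 50 mm outer diameter, bore 27 mm, 16 mm high, about 60 g. Lies flat. Origin: centre of its underside. Goes on second, on the support; seated, its origin is 36 mm above the holder's.
- cap: Clamp cap: blue disc, 54 mm diameter, 14 mm high, about 60 g, with two parallel flats 44 mm apart facing its own +y and -y, for gripping. Lies flat. Origin: centre of its underside. Off the key's line it rests on the key, origin 84.5 mm above the holder's; on it, it falls 11 mm on to the balls; pressed past them it snaps home on the spacer, origin 52 mm above the holder's.
- cap_slot (a point): Middle of the cap's top, 14 mm above its origin. Through the cap's whole height: an eight-sided hole 17 mm across flats for the stem and, along its own x axis, a slot 27 mm long and 9 mm wide for the cross key (fits either way round); it drops over the key when within about 0.1 rad of its line. Two white marks on top lie on the slot's line. Axes as the cap's.
- tall_spacer: Tall black spacer of another filter: 50 mm outer diameter, bore 27 mm, 26 mm high. Not used: leave it. Origin: centre of its underside.
- wrench: Steel wrench, 130 mm long, lying flat between the parts and the holder. Bystander. Origin: under its middle, x along it.
Mind the look-alikes: they are no part of the job. Of the things shaped like the spacer, the yellow one is meant. What is shaped like the holder but purple is not meant.

How it is judged:
By the outcome, as a careful person would: the job done as asked, in the order asked, and still so for the second after the job is handed in, with the robot touching nothing.
It also fails if it takes over 72 s, if anything falls off the work surface, if the arm or the gripper's body presses on something with over 40 N, if the wrist force passes 120 N, or if a joint passes its speed limit or range.

## Working session

There is one attempt and no reset: what is moved stays moved. The work goes in short steps, each a Python script; the robot and the scene stay as the last script left them, time stands still between calls to the robot, and variables do not carry over. Pictures are saved under pics/ and viewed, and the job is handed in when it is done.

```bash
ls; mkdir -p pics
python3 - <<'E'
from plant import r
import cv2,numpy as np
for n in ["side","top","wrist"]:
    c=r.camera(n); cv2.imwrite(f"pics/a_{n}.png",c["pixels"])
    print(n,{k:(np.round(v,4).tolist() if not np.isscalar(v) else v) for k,v in c.items() if k!="pixels"})
print(r.current_clock(),r.current_ee_pos(),r.current_tool_rot(),r.current_wrist_force())
E
```

```text
pics
side {'fx': 495.7364215606176, 'fy': 495.7364215606176, 'cx': 311.13256750630376, 'cy': 201.7733582473067, 'k1': -0.05695420136717191, 'R': [[-0.8447, -0.535, 0.0178], [-0.4233, 0.6472, -0.634], [0.3277, -0.543, -0.7731]], 't': [0.4672, 0.2395, 0.8944]}
top {'fx': 466.086393135271, 'fy': 466.086393135271, 'cx': 323.20561521545153, 'cy': 198.52826889684678, 'k1': -0.023270009089795138, 'R': [[-0.016, -0.9998, -0.0109], [-0.9813, 0.0177, -0.1914], [0.1916, 0.0076, -0.9814]], 't': [0.0248, 0.5068, 0.9699]}
wrist {'fx': 280.7471170718784, 'fy': 280.7471170718784, 'cx': 318.1840620192254, 'cy': 203.06635959936273, 'k1': -0.038902423848313154, 'tool_from_camera': [[-0.0004, -0.9597, -0.2811, 0.072], [1.0, -0.0004, -0.0, -0.0005], [-0.0001, -0.2811, 0.9597, -0.1429], [0.0, 0.0, 0.0, 1.0]]}
0.15 [ 0.22217967 -0.58348681  0.23027861] [-3.08793973e+00 -5.67977522e-01  3.01094482e-04] [-0.31419296  0.26690612  0.42326257]
```

View pics/a_top.png

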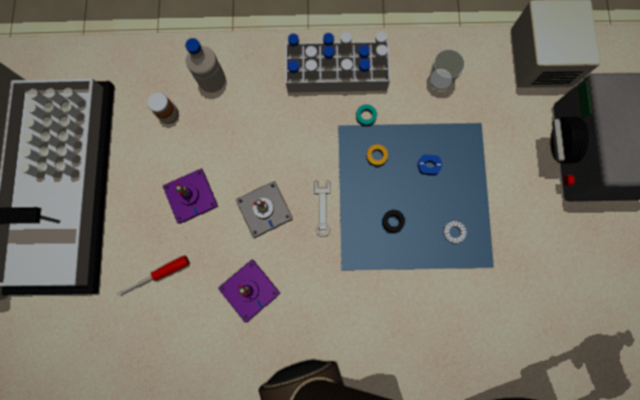

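View pics/a_side.png

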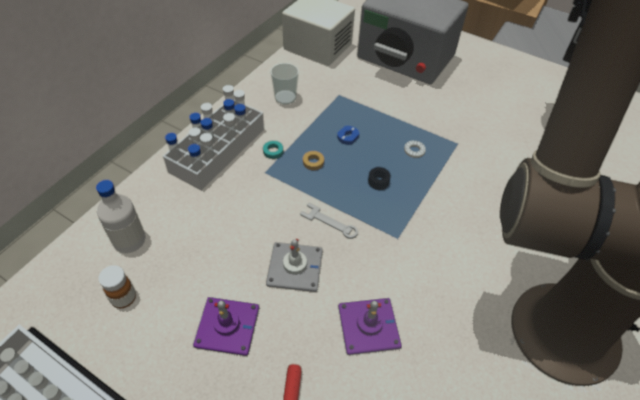

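View pics/a_wrist.png

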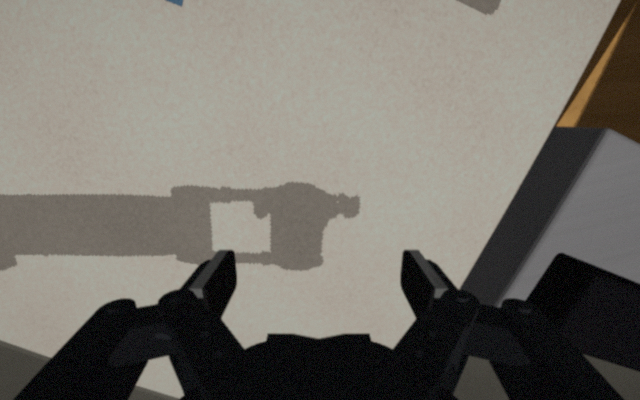

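```bash
cat > h.py <<'E'
import numpy as np, cv2
from scipy.spatial.transform import Rotation as Ro
from plant import r
def ori(psi): return (Ro.from_euler('z',psi)*Ro.from_euler('x',np.pi)).as_rotvec()
def yaw():
    M=Ro.from_rotvec(r.current_tool_rot()).as_matrix(); return np.arctan2(M[1,0],M[0,0])
def undist(c,uv):
    K=np.array([[c["fx"],0,c["cx"]],[0,c["fy"],c["cy"]],[0,0,1.]])
    return cv2.undistortPoints(np.array(uv,float).reshape(-1,1,2),K,np.array([c["k1"],0,0,0.])).reshape(-1,2)
def grab(name,save=None):
    if name=="wrist":
        p=np.array(r.current_ee_pos()); M=Ro.from_rotvec(r.current_tool_rot()).as_matrix()
        c=r.camera(name); T=np.array(c["tool_from_camera"])
        c["Rwc"]=M@T[:3,:3]; c["o"]=M@T[:3,3]+p; c["p"]=p; c["M"]=M
    else:
        c=r.camera(name); R=np.array(c["R"]); c["Rwc"]=R.T; c["o"]=-R.T@np.array(c["t"])
    if save: cv2.imwrite(f"pics/{save}.png",c["pixels"])
    return c
def rays(c,uv):
    n=undist(c,uv); d=np.c_[n,np.ones(len(n))]@c["Rwc"].T
    return c["o"],d
def onplane(c,uv,z):
    o,d=rays(c,uv); s=(z-o[2])/d[:,2]; return o+d*s[:,None]
def proj(c,X):
    X=np.atleast_2d(X); pc=(X-c["o"])@c["Rwc"]; n=pc[:,:2]/pc[:,2:]; r2=(n**2).sum(1,keepdims=True)
    n=n*(1+c["k1"]*r2); return n*[c["fx"],c["fy"]]+[c["cx"],c["cy"]]
def hsv(c): return cv2.cvtColor(c["pixels"],cv2.COLOR_BGR2HSV)
def blobs(m,amin=20,amax=1e9):
    m=m.astype(np.uint8); n,l,s,ce=cv2.connectedComponentsWithStats(m)
    return [(int(s[i,4]),ce[i].round(1).tolist(),s[i,:4].tolist(),l==i) for i in range(1,n) if amin<=s[i,4]<=amax]
def filled(mask):
    cs,_=cv2.findContours(mask.astype(np.uint8),cv2.RETR_EXTERNAL,cv2.CHAIN_APPROX_NONE)
    return max(cs,key=cv2.contourArea).reshape(-1,2)
def fitcircle(P):
    A=np.c_[2*P[:,:2],np.ones(len(P))]; s=np.linalg.lstsq(A,(P[:,:2]**2).sum(1),rcond=None)[0]
    return s[:2],np.sqrt(s[2]+s[0]**2+s[1]**2)
E
python3 - <<'E'
from h import *
c=grab("top"); np.set_printoptions(precision=4,suppress=True)
for nm,uv,z in [("support",(455,232),.01),("spacer",(376,155),.016),("cap",(430,165),.014),("black",(393,221),.026),("holder?",(264,209),.026),("key?",(260,204),.082),("teal",(366,115),.01),("wrench",(322,208),0),("purple1",(189,195),.012),("purple2",(248,291),.012)]:
    print(nm,onplane(c,[uv],z)[0])
for n in ["top","side"]:
    c=grab(n); im=c["pixels"]
    x0,y0=(160,90) if n=="top" else (190,200)
    cr=im[y0:y0+160,x0:x0+200] if n=="top" else im[y0:y0+150,x0:x0+200]
    cv2.imwrite(f"pics/b_{n}.png",cv2.resize(cr,None,fx=4,fy=4,interpolation=cv2.INTER_CUBIC)[:600])
E
```

```text
support [ 0.4331 -0.2772  0.01  ]
spacer [ 0.6133 -0.1065  0.016 ]
cap [ 0.5879 -0.2296  0.014 ]
black [ 0.4582 -0.1373  0.026 ]
holder? [0.4902 0.1488 0.026 ]
key? [0.4914 0.1497 0.082 ]
teal [ 0.7132 -0.0874  0.01  ]
wrench [0.4947 0.0197 0.    ]
purple1 [0.5281 0.3226 0.012 ]
purple2 [0.3111 0.1844 0.012 ]
```

Run:
```python
import cv2
a=cv2.imread("pics/a_top.png"); cv2.imwrite("pics/c.png",cv2.resize(a[90:245,330:500],None,fx=3.8,fy=3.8,interpolation=cv2.INTER_CUBIC))
```

```text
(no output)
```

View pics/b_top.png

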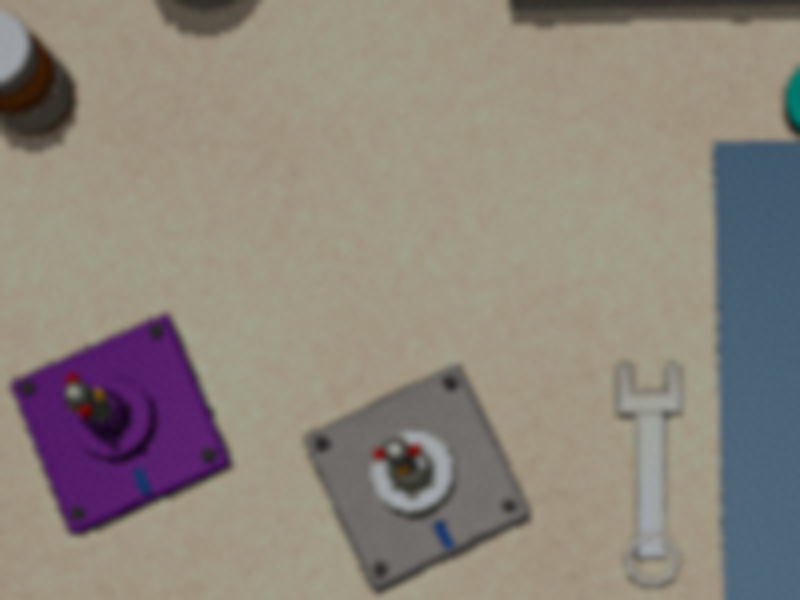

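View pics/c.png

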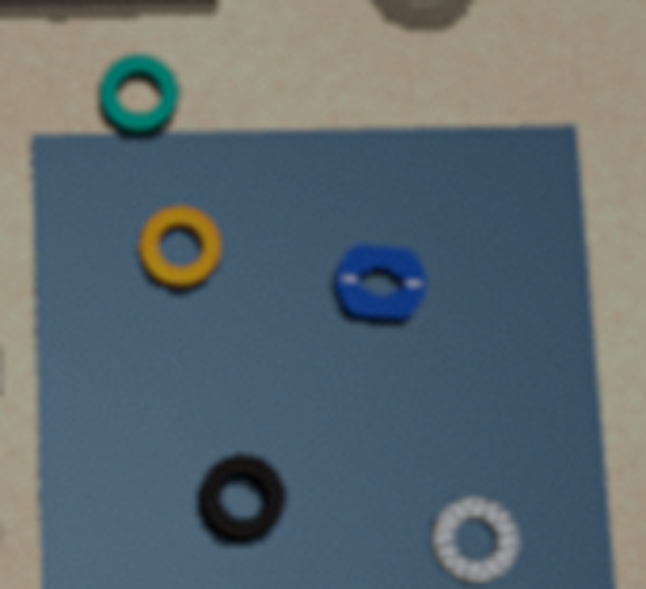

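Run:
```python
from h import *
r.move_gripper(0.066)
t=r.current_clock(); print(t)
r.move_pose([0.433,-0.277,0.085],ori(1.3)); print(r.current_clock()-t)
c=grab("wrist","d1"); print(c["p"],yaw(),r.current_wrist_force())
```

```text
0.6333
1.4833999999999998
[ 0.43354651 -0.27834876  0.08571182] 1.298457588130987 [ 0.52232657  0.06176794 -0.01544187]
```

View pics/d1.png

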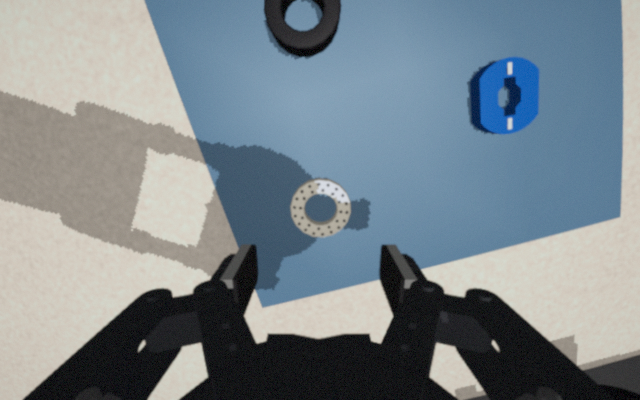

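```bash
cat >> h.py <<'E'
def white(c):
    h=hsv(c); return (h[...,1]<70)&(h[...,2]>110)
def ringmeas(c,mask,guess,ztop):
    """component nearest the guess point; circle fit to its outer outline on plane ztop"""
    g=proj(c,[[*guess[:2],ztop]])[0]
    b=min(blobs(mask,100),key=lambda b:np.hypot(*(np.array(b[1])-g)))
    cnt=filled(b[3]); P=onplane(c,cnt,ztop); ce,R=fitcircle(P)
    return ce,R,b[:3]
E
python3 - <<'E'
from h import *
c=grab("wrist"); m=white(c); m=cv2.morphologyEx(m.astype(np.uint8),cv2.MORPH_CLOSE,np.ones((3,3)))
m[:, :280]=0; m[:,360:]=0; m[250:]=0; m[:170]=0
ce,R,b=ringmeas(c,m,[.433,-.277],.010); print(ce,R,b)
# cap too
h=hsv(c); m=(h[...,0]>103)&(h[...,0]<125)&(h[...,1]>170)
print([x[:3] for x in blobs(m,100)])
E
```

```text
[ 0.43640944 -0.27566232] 0.02527806297135115 (2277, [320.5, 207.1], [289, 177, 63, 61])
[(4006, [504.7, 95.1], [470, 57, 69, 77])]
```

Run:
```python
from h import *
x,y=0.4364,-0.2757
r.move_linear([x,y,0.03],0.12,ori(1.3))
c=grab("wrist","e0")
g=r.move_linear([x,y,0.0005],0.04,guard=6); print(g,r.current_ee_pos())
r.move_gripper(0.040,25); print(r.current_gripper_width(),r.current_wrist_force(),r.current_clock())
r.move_linear([x,y,0.03],0.1)
print(r.current_gripper_width(),r.current_wrist_force())
grab("wrist","e1");grab("side","e2")
```

```text
False [ 0.4365048  -0.27578776  0.00049577]
0.04863358992860998 [-1.66104568  1.20557475  5.09616974] 4.0667
0.04865652367139722 [-0.27193851 -0.06995285  0.0887001 ]
```

View pics/e0.png

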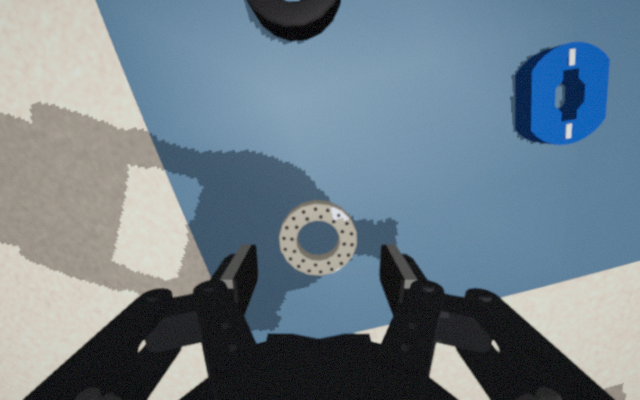

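View pics/e1.png

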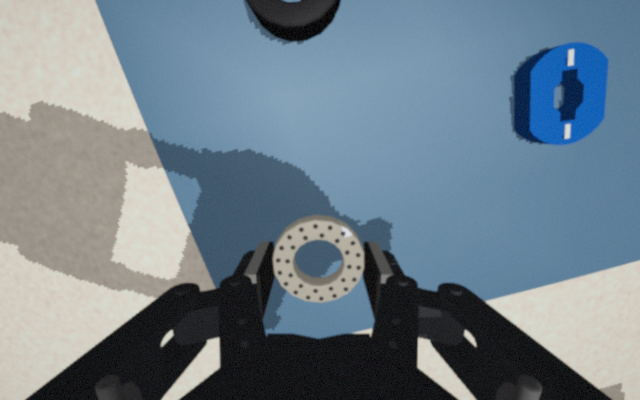

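```bash
cat >> h.py <<'E'
def intool(c,ce,z):
    return (np.array([*ce,z])-c["p"])@c["M"]
E
python3 - <<'E'
from h import *
c=grab("wrist"); m=white(c); m=cv2.morphologyEx(m.astype(np.uint8),cv2.MORPH_CLOSE,np.ones((3,3)))
m[:, :262]=0; m[:,378:]=0; m[304:]=0; m[:205]=0
zt=c["p"][2]+.0095
b=max(blobs(m,100),key=lambda b:b[0]); print(b[:3])
cs,hi=cv2.findContours(b[3].astype(np.uint8),cv2.RETR_CCOMP,cv2.CHAIN_APPROX_NONE)
for k in cs:
    if len(k)<60: continue
    P=onplane(c,k.reshape(-1,2),zt); ce,R=fitcircle(P); res=np.abs(np.hypot(*(P[:,:2]-ce).T)-R)
    print(len(k),R,res.max(),intool(c,ce,zt))
v=c["pixels"].copy(); v[m>0]=(0,0,255); cv2.imwrite("pics/e3.png",v[180:320,240:400].repeat(4,0).repeat(4,1))
r.move_linear([0.4364,-.2757,.15],0.25)
r.move_pose([0.4902,0.149-.0,.15],ori(1.3))
c=grab("wrist","f1"); print(r.current_clock(),r.current_gripper_width(),c["p"])
E
```

```text
(4978, [318.4, 259.3], [273, 214, 91, 89])
268 0.02487624480814701 0.0014671803151793915 [ 1.08727470e-03  7.89810981e-06 -9.49962343e-03]
126 0.011845281663558539 0.0016088122208714577 [ 0.00208186 -0.00033197 -0.00949897]
6.9167 0.04852019903331868 [0.49028986 0.14815422 0.14966147]
```

View pics/e3.png

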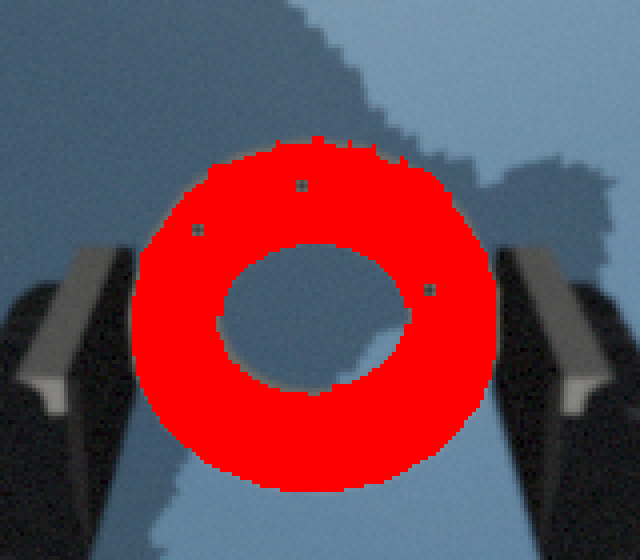

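View pics/f1.png

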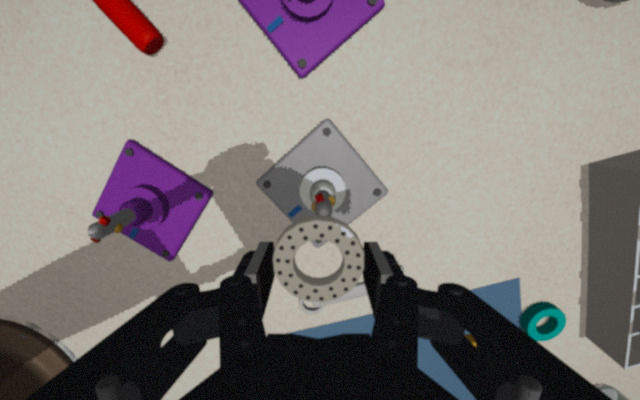

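Run:
```python
from h import *
tx=np.array([np.cos(1.3),np.sin(1.3)])
p=np.array([0.4902,0.149])-0.045*tx
r.move_linear([*p,.125],0.2,ori(1.3))
c=grab("wrist","f2"); print(r.current_clock(),c["p"])
np.save("f2.npy",c,allow_pickle=True)
v=c["pixels"][60:260,230:430]; cv2.imwrite("pics/f2z.png",cv2.resize(v,None,fx=3,fy=3,interpolation=cv2.INTER_CUBIC))
h=hsv(c); m=((h[...,0]<8)|(h[...,0]>172))&(h[...,1]>150)&(h[...,2]>60)
for b in blobs(m,4):print(b[:3],onplane(c,[b[1]],.0845))
```

```text
7.375 [0.47802049 0.10463188 0.12471638]
(73, [318.7, 140.8], [314, 136, 11, 11]) [[0.49460411 0.16233496 0.0845    ]]
(47, [329.4, 167.4], [326, 164, 8, 8]) [[0.49673265 0.14395296 0.0845    ]]
(91, [64.2, 171.7], [58, 167, 13, 11]) [[0.32258524 0.19075565 0.0845    ]]
(35, [55.9, 195.0], [51, 193, 11, 5]) [[0.30806289 0.17782507 0.0845    ]]
```

View pics/f2z.png

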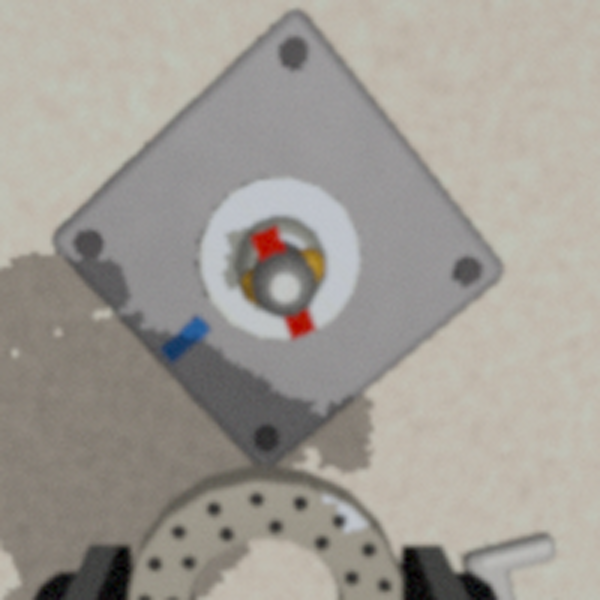

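```bash
cat > meas.py <<'E'
from h import *
def keymeas(c,guess,verbose=True):
    h=hsv(c); g=proj(c,[[*guess,.082]])[0]
    m=((h[...,0]<8)|(h[...,0]>172))&(h[...,1]>130)&(h[...,2]>60)
    Y,X=np.mgrid[:400,:640]; m&=np.hypot(X-g[0],Y-g[1])<60
    bl=sorted(blobs(m,8),key=lambda b:-b[0])[:2]
    pts=[onplane(c,np.argwhere(b[3])[:,::-1],.0845)[:,:2] for b in bl]
    A=np.vstack(pts); d=pts[0].mean(0)-pts[1].mean(0); d/=np.linalg.norm(d)
    n=np.array([-d[1],d[0]]); s=A@d; w=A@n
    mid=d*(s.max()+s.min())/2+n*(pts[0].mean(0)@n)/1
    # stem tip flat
    print("key mid",mid,"len",s.max()-s.min(),"line n spread",[np.ptp(p@n) for p in pts],"angle",np.arctan2(d[1],d[0])%np.pi)
    return mid,np.arctan2(d[1],d[0])%np.pi
E
python3 - <<'E'
from meas import *
c=np.load("f2.npy",allow_pickle=True).item()
mid,a=keymeas(c,(.4957,.153))
im=c["pixels"].astype(int)
gray=cv2.cvtColor(c["pixels"],cv2.COLOR_BGR2GRAY)
print("tip",onplane(c,[(325.2,155.7)],.092))
# pedestal: edge pts by ray
ce0=proj(c,[[*mid,.026]])[0]; print(ce0,gray[145,290:360])
pts=[]
for t in np.linspace(0,2*np.pi,72,endpoint=False):
    rr=np.arange(20,34,.25); u=ce0[0]+rr*np.cos(t); v=ce0[1]+rr*np.sin(t)
    pr=cv2.remap(gray.astype(np.float32),u.astype(np.float32)[None],v.astype(np.float32)[None],cv2.INTER_LINEAR)[0]
    gr=np.diff(cv2.GaussianBlur(pr[None],(9,1),0)[0]); i=gr.argmin()
    if gr[i]<-2.5: pts.append((u[i],v[i]))
P=onplane(c,pts,.026)[:,:2]
for _ in range(4):
    ce,R=fitcircle(P); e=abs(np.hypot(*(P-ce).T)-R); P=P[e<max(.0008,2*np.median(e))]
print("ped",ce,R,len(P))
# plate holes / corners
for uv in [(295,10),(500,275),(268,465),(55,240)]:
    print(onplane(c,[(230+uv[0]/3,60+uv[1]/3)],.012)[0,:2])
E
```

```text
key mid [0.49569855 0.15339297] len 0.023723653253667806 line n spread [np.float64(0.005936807963047408), np.float64(0.004737885122696572)] angle 1.684605950887084
tip [[0.49615725 0.15296876 0.092     ]]
[322.64916008 146.08867705] [143 143 142 143 143 147 159 180 193 194 194 194 194 194 183 163 148 137
 122 103  95 100 106 120 129 120  93  74  73  77  80  82  81  84  87  88
  85  86  81  79  88 101 117 126 125 119 114 119 151 181 193 192 196 196
 195 195 196 195 192 180 159 151 149 151 151 150 150 149 150 150]
ped [0.49588722 0.15313822] 0.022411569886579066 66
[0.51841101 0.21679303]
[0.5587633  0.12940603]
[0.47513898 0.0901902 ]
[0.433113   0.17546971]
```

Run:
```python
from h import *
c=np.load("f2.npy",allow_pickle=True).item()
c["pixels"]=cv2.imread("pics/e1.png"); h=hsv(c); m=((h[...,1]<70)&(h[...,2]>95)).astype(np.uint8)
m=cv2.morphologyEx(m,cv2.MORPH_CLOSE,np.ones((3,3)))
m[:, :266]=0; m[:,374:]=0; m[304:]=0; m[:205]=0
b=max(blobs(m,100),key=lambda b:b[0])
zt=c["p"][2]+.0095
cs,hi=cv2.findContours(b[3].astype(np.uint8),cv2.RETR_CCOMP,cv2.CHAIN_APPROX_NONE)
cs=sorted(cs,key=len)[::-1]
for k,sel in [(cs[0],lambda k:k[:,1]>262),(cs[1],lambda k:k[:,1]<258),(cs[1],lambda k:k[:,1]<500)]:
    k=k.reshape(-1,2); k=k[sel(k)]
    P=onplane(c,k,zt); ce,R=fitcircle(P); res=np.abs(np.hypot(*(P[:,:2]-ce).T)-R)
    T=(P-c["p"])@c["M"]
    print(R,res.max(),intool(c,ce,zt),T.min(0),T.max(0))
```

```text
0.024300325845429408 0.0004478652076397478 [-3.84318561e-05 -5.64956253e-05 -9.49996868e-03] [-0.02414847 -0.02416232 -0.00951724] [ 3.63078907e-05  2.43574458e-02 -9.48338791e-03]
0.012820300138878185 0.000402351606040071 [ 5.29158401e-04 -6.14688038e-05 -9.49988459e-03] [ 0.00356243 -0.01220366 -0.00950817] [ 0.01328355  0.01251247 -0.00949074]
0.011477126514367983 0.0011218601025570658 [ 2.50582067e-03 -1.17908383e-05 -9.49963820e-03] [-0.00835716 -0.01227646 -0.00950845] [ 0.01328355  0.01255584 -0.00949074]
```

Run:
```python
from h import *
x,y=.49585,.1529
r.move_linear([x,y,.115],0.15,ori(1.3))
r.sleep(0.15);p=np.array(r.current_ee_pos()); print(p,r.current_wrist_force())
ex,ey=x+(x-p[0]),y+(y-p[1])
g=r.move_linear([ex,ey,.065],0.05,guard=4); print(g,r.current_ee_pos(),r.current_wrist_force(),r.current_clock())
grab("wrist","g1")
```

```text
[0.49550392 0.15245704 0.11508451] [-1.0314985  -0.63360337 -0.03751018]
False [0.49659174 0.15343152 0.06533783] [-0.44327501 -0.02881977 -0.73277816] 9.1667
```

View pics/g1.png

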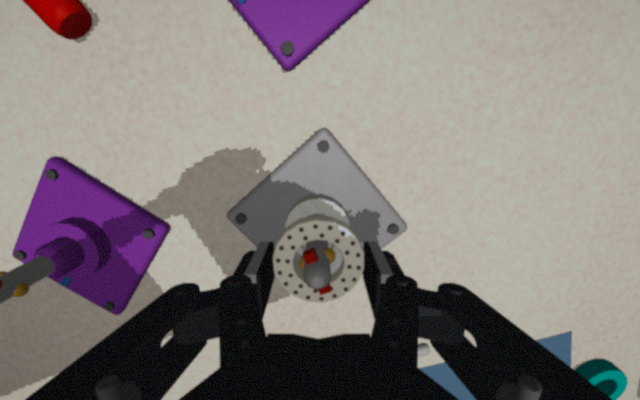

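Run:
```python
from h import *
x,y=.4959,.1529
g=r.move_linear([x,y,.048],0.05,guard=4); print(g,r.current_ee_pos(),r.current_wrist_force())
g=g or r.move_linear([x,y,.0225],0.02,guard=4); print(g,r.current_ee_pos(),r.current_wrist_force(),r.current_clock())
grab("wrist","g2");grab("side","g3")
a=cv2.imread("pics/g3.png");cv2.imwrite("pics/g3.png",cv2.resize(a[190:310,220:380],None,fx=4,fy=4,interpolation=cv2.INTER_CUBIC))
```

```text
False [0.49538685 0.15276953 0.04740761] [0.37031671 0.40358817 0.16268066]
True [0.49574494 0.15285361 0.02724348] [0.05601333 0.09216642 2.70434197] 10.6667
```

View pics/g3.png

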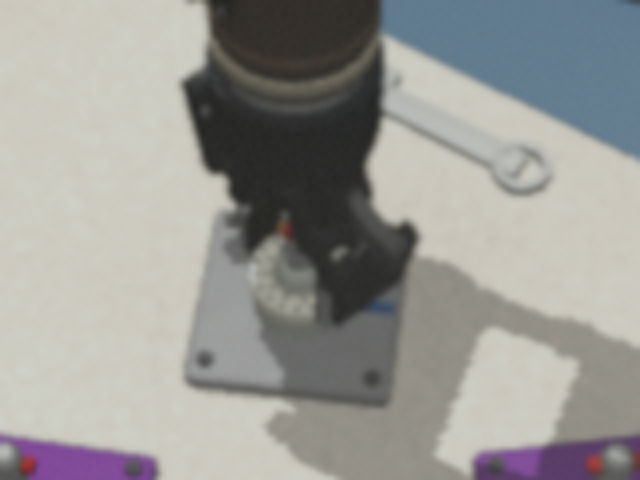

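View pics/g2.png

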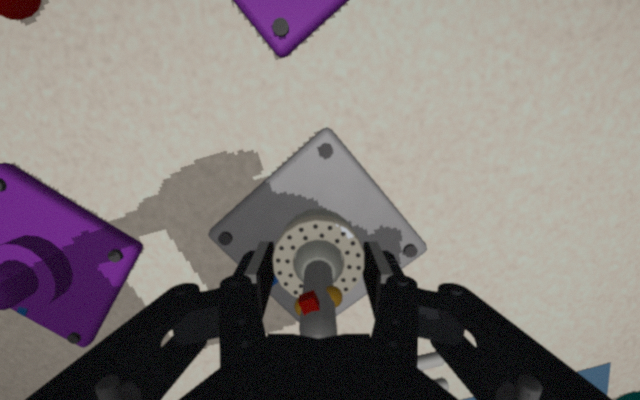

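Run:
```python
from h import *
r.move_gripper(0.066); 
p=r.current_ee_pos(); print(p)
r.move_linear([p[0],p[1],.13],0.25)
r.move_pose([.6155,-.105,.09],ori(1.3)); r.sleep(.1)
c=grab("wrist","i1"); grab("top","i2"); print(r.current_clock(),c["p"])
h=hsv(c); m=(h[...,0]>14)&(h[...,0]<32)&(h[...,1]>120)&(h[...,2]>60)
Y,X=np.mgrid[:400,:640]; m&=(abs(X-320)<80)&(abs(Y-205)<60)
b=max(blobs(m,50),key=lambda b:b[0]); print(b[:3])
cnt=filled(b[3])
for sel in [lambda k:k[:,1]>-1,lambda k:k[:,1]>b[1][1]]:
    k=cnt[sel(cnt)];P=onplane(c,k,.016); ce,R=fitcircle(P); print(ce,R)
a=cv2.imread("pics/i2.png");cv2.imwrite("pics/i2.png",cv2.resize(a[170:250,220:300],None,fx=6,fy=6,interpolation=cv2.INTER_CUBIC))
```

```text
[0.49414986 0.15253249 0.0260232 ]
12.9583 [ 0.61509074 -0.10319891  0.08992541]
(2021, [322.4, 215.6], [294, 187, 59, 58])
[ 0.61776313 -0.10657393] 0.02417431016127153
[ 0.61755602 -0.1074958 ] 0.02361839887016779
```

View pics/i1.png

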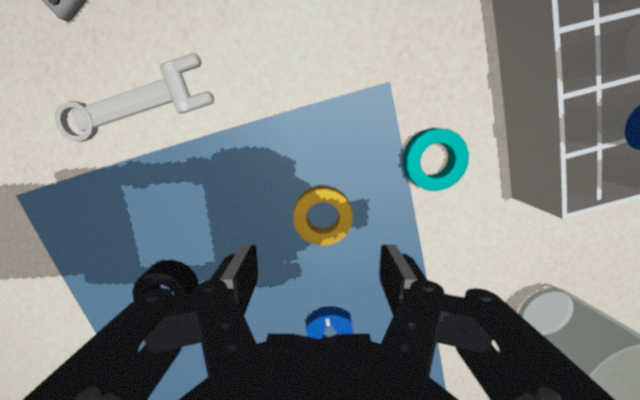

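View pics/i2.png

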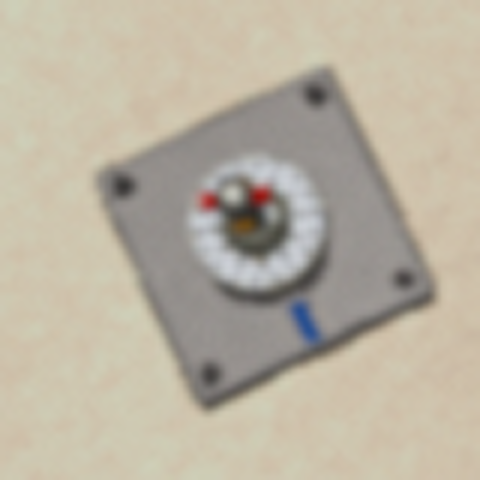

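Run:
```python
from h import *
x,y=0.6177,-0.1069
r.move_linear([x,y,0.04],0.15,ori(1.3))
g=r.move_linear([x,y,0.0015],0.05,guard=6); print(g,r.current_ee_pos())
r.move_gripper(0.040,30); print(r.current_gripper_width(),r.current_wrist_force(),r.current_clock())
r.move_linear([x,y,0.04],0.12)
c=grab("wrist","j1"); print(r.current_gripper_width())
h=hsv(c); m=((h[...,0]>14)&(h[...,0]<32)&(h[...,1]>120)&(h[...,2]>50)).astype(np.uint8)
m=cv2.morphologyEx(m,cv2.MORPH_CLOSE,np.ones((3,3)))
zt=c["p"][2]+.016-.0015
b=max(blobs(m,100),key=lambda b:b[0]); print(b[:3])
cs,hi=cv2.findContours(b[3].astype(np.uint8),cv2.RETR_CCOMP,cv2.CHAIN_APPROX_NONE)
cs=sorted(cs,key=len)[::-1]
for k,s in [(cs[0],1),(cs[1],-1)]:
    k=k.reshape(-1,2); k=k[s*(k[:,1]-b[1][1])>0]
    P=onplane(c,k,zt); ce,R=fitcircle(P); print(R,intool(c,ce,zt))
r.move_linear([x,y,.15],0.25)
ty=np.array([np.cos(1.3),np.sin(1.3)])
p=np.array([.4959,.1531])-.045*ty
r.move_pose([*p,.15],ori(1.3)); 
print(r.current_clock(),r.current_gripper_width())
```

```text
False [ 0.61799105 -0.10695404  0.00164888]
0.04903461236638412 [-1.28866934  0.35066046  3.51365419] 14.6583
0.04935484991710635
(5517, [318.0, 262.8], [271, 217, 96, 91])
0.02426893936433307 [ 5.77028569e-04 -6.60274502e-05 -1.45000621e-02]
0.0132416084667052 [ 5.40865892e-04  9.58356457e-05 -1.44998835e-02]
16.775 0.04893288127561059
```

View pics/j1.png

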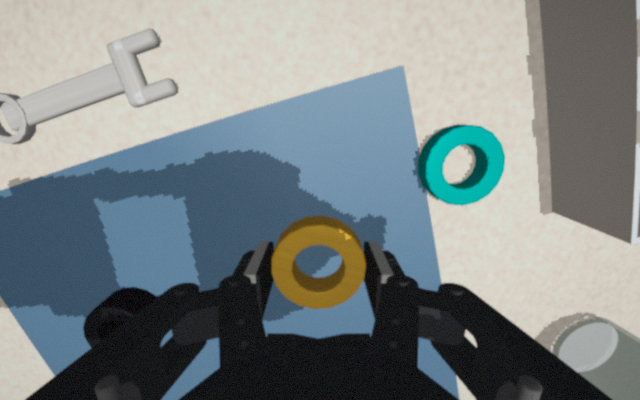

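Run:
```python
from h import *
x,y=.4958,.1526
r.move_linear([x,y,.115],0.15,ori(1.3)); r.sleep(.1); print(r.current_ee_pos())
g=r.move_linear([x,y,.06],0.05,guard=4); print(g,r.current_ee_pos(),r.current_wrist_force())
if not g:
    g=r.move_linear([x,y,.0335],0.02,guard=4); print(g,r.current_ee_pos(),r.current_wrist_force(),r.current_clock())
grab("wrist","k1")
```

```text
[0.49633655 0.15193804 0.11544143]
False [0.49605978 0.15260894 0.0602485 ] [ 0.93649453 -0.13570813 -1.03434933]
True [0.49610266 0.15325622 0.03838669] [0.1239234  0.30007012 3.94282521] 19.65
```

View pics/k1.png

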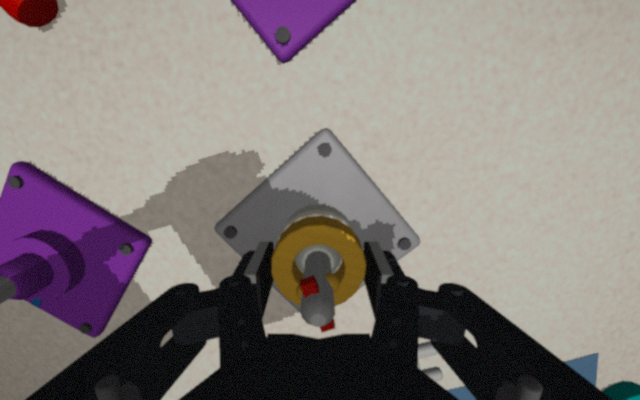

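Run:
```python
from h import *
r.move_gripper(0.064); 
p=r.current_ee_pos()
r.move_linear([p[0],p[1],.13],0.25)
r.move_pose([.591,-.228,.07],ori(1.51)); r.sleep(.1)
c=grab("wrist","l1"); grab("top","l2"); print(r.current_clock(),c["p"],yaw())
np.save("l1.npy",c,allow_pickle=True)
a=cv2.imread("pics/l2.png");cv2.imwrite("pics/l2.png",cv2.resize(a[170:250,220:300],None,fx=6,fy=6,interpolation=cv2.INTER_CUBIC))
```

```text
22.1917 [ 0.59122939 -0.22656567  0.07011604] 1.5117477536443658
```

View pics/l1.png

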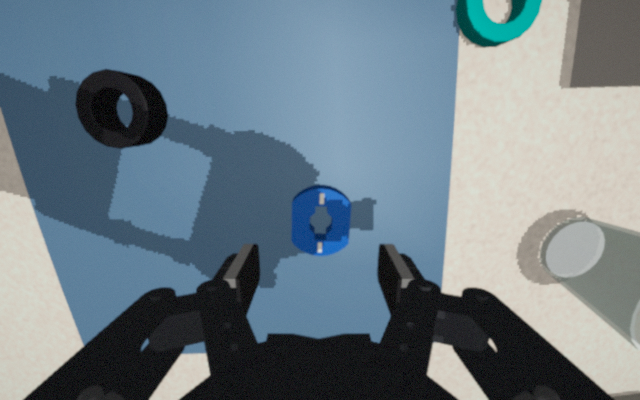

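View pics/l2.png

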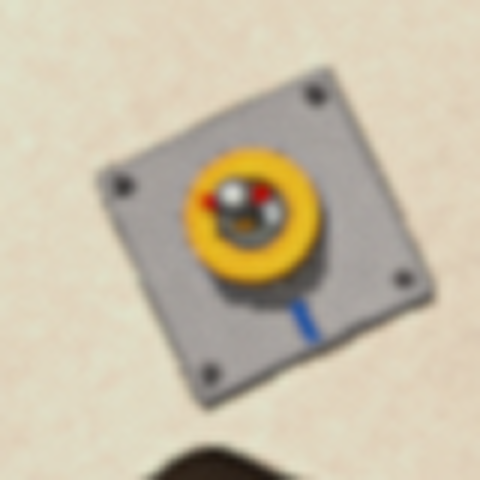

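Stack seated; the cap is at about (321,220), slot along the image vertical. Measuring its marks.

Run:
```python
from h import *
c=np.load("l1.npy",allow_pickle=True).item()
h=hsv(c); m=(h[...,1]<110)&(h[...,2]>100)
Y,X=np.mgrid[:400,:640]; m&=(abs(X-320)<12)&(abs(Y-220)<34)&(abs(Y-220)>10)
B=sorted(blobs(m,6),key=lambda b:-b[0]); 
for b in B: print(b[:3],onplane(c,[b[1]],.014)[0])
P=onplane(c,[B[0][1],B[1][1]],.014)[:,:2]; d=P[0]-P[1]; print("mid",P.mean(0),"ang",np.arctan2(d[1],d[0])%np.pi)
m=((h[...,0]>103)&(h[...,0]<125)&(h[...,1]>190)); m&=(abs(X-320)<45)&(abs(Y-220)<50)
b=max(blobs(m,50),key=lambda b:b[0]);print(b[:3]); cnt=filled(b[3])
P=onplane(c,cnt,.014)[:,:2]; cc=P.mean(0)
for aa in (1.45,1.48,1.51,1.54,1.57):
    n=np.array([np.sin(aa),-np.cos(aa)]); print(aa,(P@n).min(),(P@n).max(),np.ptp(P@n),((P@n).min()+(P@n).max())/2-c["p"][:2]@n)
v=c["pixels"][170:270,270:370]; cv2.imwrite("pics/l3.png",cv2.resize(v,None,fx=6,fy=6,interpolation=cv2.INTER_CUBIC))
```

```text
(68, [321.5, 198.5], [319, 193, 6, 12]) [ 0.59488388 -0.20940658  0.014     ]
(56, [319.2, 246.8], [317, 242, 6, 11]) [ 0.59092779 -0.24806852  0.014     ]
(23, [320.7, 208.1], [317, 207, 9, 3]) [ 0.59387554 -0.21675669  0.014     ]
(13, [320.2, 231.2], [315, 231, 10, 2]) [ 0.59244689 -0.23513923  0.014     ]
mid [ 0.59290583 -0.22873755] ang 1.468826122256523
(2705, [320.1, 220.5], [292, 186, 58, 69])
1.45 0.5944885698850803 0.6376670106193172 0.043178440734236934 0.0018548986102596698
1.48 0.58978285461487 0.6326972264821653 0.0429143718672953 0.0019029341379539488
1.51 0.5839681950261724 0.6272911332337548 0.043322938207582484 0.0017267052175240494
1.54 0.5775259952823693 0.6213205203063152 0.043794525023945985 0.001497918280821131
1.57 0.5705640611246473 0.6151577707592288 0.044593709634581535 0.001451288274147866
```

View pics/l3.png

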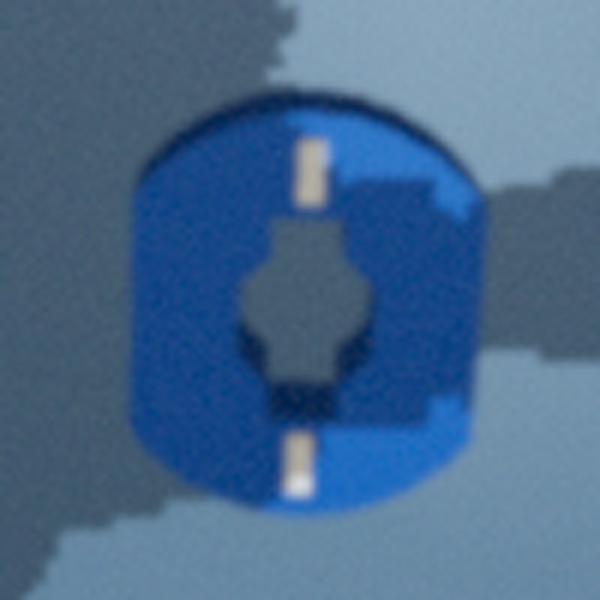

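Run:
```python
from h import *
x,y=0.5929,-0.2287; a=1.469
r.move_linear([x,y,0.035],0.15,ori(a))
g=r.move_linear([x,y,0.0025],0.05,guard=6); print(g,r.current_ee_pos())
r.move_gripper(0.035,60); print(r.current_gripper_width(),r.current_wrist_force(),r.current_clock(),yaw())
r.move_linear([x,y,0.035],0.12)
c=grab("wrist","m1"); print(r.current_gripper_width())
np.save("m1.npy",c,allow_pickle=True)
r.move_linear([x,y,.16],0.25)
k=1.685
t=np.array([np.cos(k),np.sin(k)]); p=np.array([.4959,.1531])-.05*t
r.move_pose([*p,.135],ori(k)); r.sleep(.1)
c=grab("wrist","m2");np.save("m2.npy",c,allow_pickle=True)
print(r.current_clock(),c["p"],yaw(),r.current_wrist_force())
v=cv2.imread("pics/m1.png")[200:320,250:390]; cv2.imwrite("pics/m1z.png",cv2.resize(v,None,fx=5,fy=5,interpolation=cv2.INTER_CUBIC))
v=c["pixels"][60:260,230:430]; cv2.imwrite("pics/m2z.png",cv2.resize(v,None,fx=3,fy=3,interpolation=cv2.INTER_CUBIC))
```

```text
False [ 0.59301192 -0.22874304  0.0024576 ]
0.041624279946855275 [-0.13068921 -0.18900782  3.44895856] 23.6917 1.4689954698709444
0.04232787228869888
26.2667 [0.50257599 0.10241847 0.13517649] 1.6831688964023088 [ 0.49473896 -0.40481885 -0.70016232]
```

View pics/m1z.png

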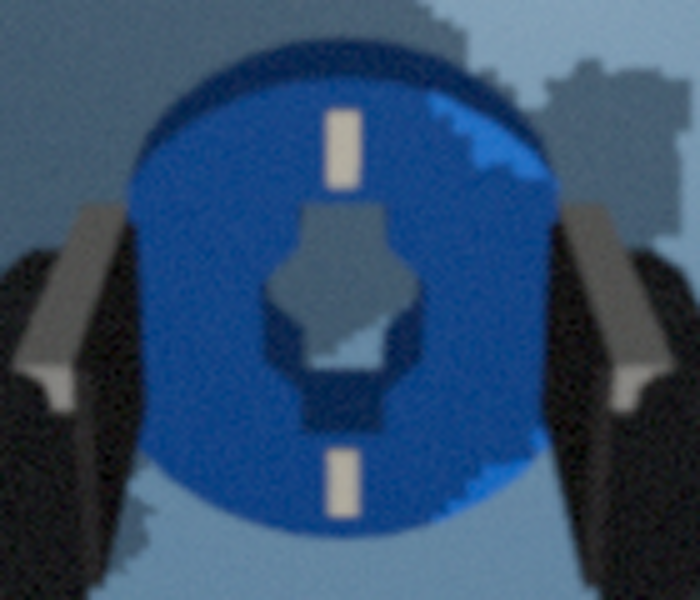

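View pics/m2z.png

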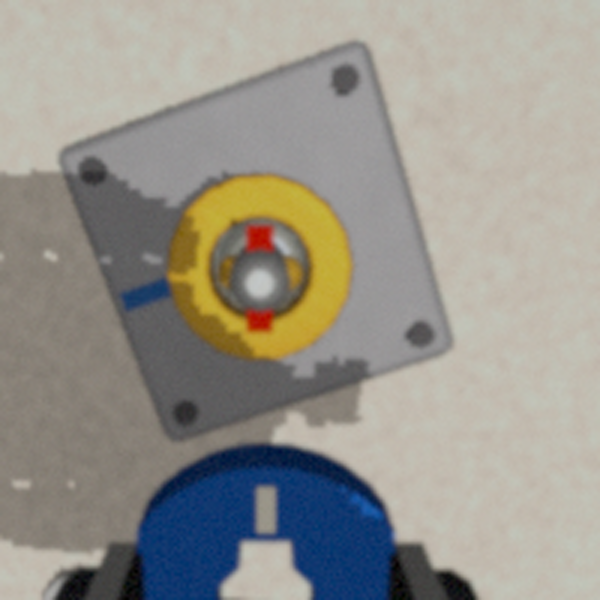

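Run:
```python
from meas import *
c=np.load("m1.npy",allow_pickle=True).item()
h=hsv(c); m=(h[...,1]<80)&(h[...,2]>120)
Y,X=np.mgrid[:400,:640]; m&=(abs(X-318.5)<8)&(abs(Y-262)<45)&(abs(Y-264)>20)
B=sorted(blobs(m,10),key=lambda b:-b[0])[:2]
zt=c["p"][2]+.014-.0025
T=[]
for b in B:
    P=onplane(c,np.argwhere(b[3])[:,::-1],zt); t=(P-c["p"])@c["M"]; T.append(t.mean(0)); print(b[:3],t.mean(0),np.ptp(t,0),t.min(0),t.max(0))
d=T[0]-T[1]; print("cap mid tool",(T[0]+T[1])/2,"slot ang tool",np.arctan(d[1]/d[0]))
c=np.load("m2.npy",allow_pickle=True).item()
mid,a=keymeas(c,(.4959,.1531))
```

```text
(110, [318.0, 229.4], [315, 222, 7, 16]) [ 1.99373526e-02  6.22228007e-06 -1.15101941e-02] [8.08194394e-03 3.03350251e-03 8.31936839e-06] [ 0.0158017  -0.00151257 -0.01151443] [ 0.02388365  0.00152093 -0.01150611]
(93, [318.0, 296.2], [315, 290, 7, 14]) [-1.90199721e-02  1.23037797e-06 -1.14902921e-02] [8.24492205e-03 3.28122415e-03 8.72349699e-06] [-0.02337887 -0.00165794 -0.0114947 ] [-0.01513395  0.00162328 -0.01148598]
cap mid tool [ 4.58690290e-04  3.72632902e-06 -1.15002431e-02] slot ang tool 0.00012813770210918983
key mid [0.49557295 0.15385686] len 0.022352048123722074 line n spread [np.float64(0.00541863475625981), np.float64(0.005527933044720212)] angle 1.6838397007142816
```

Run:
```python
from h import *
ax=np.array([.4958,.1533]); k=1.684
def tcp(a): return ax-.00046*np.array([np.cos(a),np.sin(a)])
a=k-.25
r.move_linear([*tcp(a),.105],0.15,ori(a)); r.sleep(.15); print(r.current_ee_pos(),yaw(),r.current_wrist_force())
g=r.move_linear([*tcp(a),.083],0.015,guard=2.5); print(g,r.current_ee_pos(),r.current_wrist_force(),r.current_clock())
grab("wrist","n1")
```

```text
[0.49659093 0.15214154 0.10565564] 1.4335627222360445 [0.82392483 0.32843701 0.08553433]
True [0.49565993 0.15284548 0.08733748] [-0.22907519 -0.75388309  3.86732239] 28.025
```

View pics/n1.png

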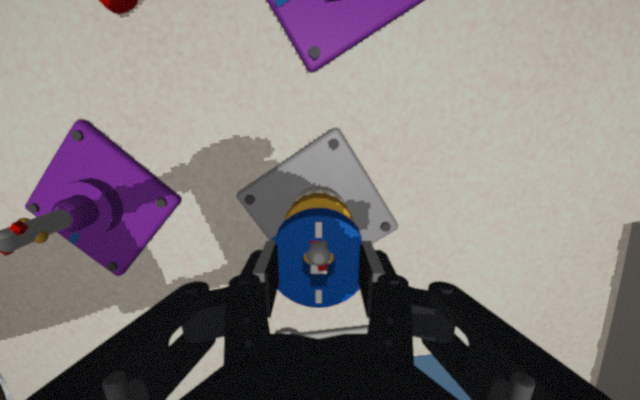

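Run:
```python
from h import *
ax=np.array([.4958,.1533]); k=1.684
def tcp(a): return ax-.00046*np.array([np.cos(a),np.sin(a)])
z=r.current_ee_pos()[2]-.0002
for a in (k-.17,k-.1,k-.05,k):
    r.move_pose([*tcp(a),z],ori(a)); print(round(yaw(),3),r.current_ee_pos(),r.current_wrist_force(),r.current_torque(),r.current_clock())
g=r.move_linear([*tcp(k),.079],0.02,guard=3); print(g,r.current_ee_pos(),r.current_wrist_force(),r.current_clock())
grab("wrist","n2")
```

```text
1.512 [0.4955763  0.15280307 0.08685877] [ 0.75982277  0.22450903 -0.51157268] [-0.00430889 -0.12165019 -0.01185684] 28.325
1.581 [0.49526844 0.15270245 0.08661225] [-0.18082058 -0.67036583 -1.25904799] [-0.00217557  0.0263361   0.02688065] 28.575
1.631 [0.49560435 0.15276353 0.08687783] [ 0.25998174  0.19461579 -0.19416241] [-0.00352432  0.01153555 -0.00952311] 28.825
1.682 [0.49577492 0.15284019 0.08705035] [ 0.54025708 -0.70072078 -0.90117491] [ 0.03639534 -0.01573337 -0.00422703] 29.075
False [0.49573525 0.15280566 0.078805  ] [ 0.10998005 -0.04060032 -0.69390492] 29.6333
```

View pics/n2.png

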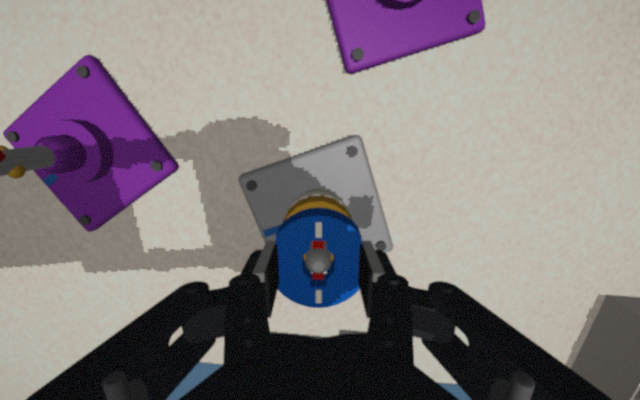

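Run:
```python
from h import *
x,y=.49575,.15285
g=r.move_linear([x,y,.064],0.015,guard=20); print(g,r.current_ee_pos(),r.current_wrist_force(),r.current_clock(),r.current_gripper_width())
grab("wrist","o1")
```

```text
True [0.49654055 0.15300918 0.07467007] [-2.34106375 -0.74199978  6.41702378] 30.25 0.04183726087459259
```

View pics/o1.png

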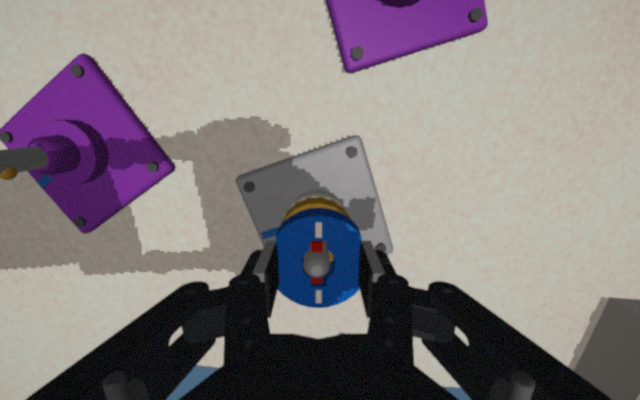

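Run:
```python
from h import *
x,y=.4959,.1529
print(r.current_ee_pos(),r.current_wrist_force())
z=.0745
for i in range(8):
    z-=.0012
    g=r.move_linear([x,y,z],0.008,guard=18); print(g,z,r.current_ee_pos(),r.current_wrist_force(),r.current_clock())
    if g: break
```

```text
[0.49650163 0.15301428 0.07472168] [-1.45742087  0.41257222  5.37725608]
False 0.07329999999999999 [0.49651912 0.1530304  0.07460591] [-2.81497081 -0.08661236  8.43492062] 30.55
False 0.07209999999999998 [0.49582148 0.1530277  0.07220311] [-0.86661591  0.55895839  0.9644049 ] 30.85
False 0.07089999999999998 [0.49571995 0.1529248  0.07055738] [-0.01275719  0.66423371  0.41095861] 31.15
False 0.06969999999999997 [0.49581746 0.15286778 0.06955738] [0.11456066 0.11342065 0.88010378] 31.45
False 0.06849999999999996 [0.49575681 0.15282609 0.0682465 ] [-0.64576309  1.04903626  0.04651458] 31.75
False 0.06729999999999996 [0.49588065 0.15285326 0.0672382 ] [-0.47196901  0.6120087   1.66664411] 32.05
False 0.06609999999999995 [0.49581886 0.15286622 0.06590325] [-0.91616308 -0.33758399 -0.15793038] 32.35
False 0.06489999999999994 [0.49571601 0.15286387 0.06459189] [ 0.3177979  -0.51462689 -0.26399622] 32.65
```

Run:
```python
from h import *
x,y=.4959,.1529
g=r.move_linear([x,y,.0570],0.015,guard=12); print(g,r.current_ee_pos(),r.current_wrist_force(),r.current_clock())
g=r.move_linear([x,y,.0520],0.008,guard=12); print(g,r.current_ee_pos(),r.current_wrist_force(),r.current_clock(),r.current_gripper_width())
grab("wrist","q1")
```

```text
False [0.49547825 0.15274776 0.05629931] [ 0.71859062 -0.33052962 -4.05794143] 33.325
True [0.49580219 0.15287376 0.05532742] [-1.00620559  0.55096384  4.98949451] 33.725 0.04204238156381641
```

View pics/q1.png

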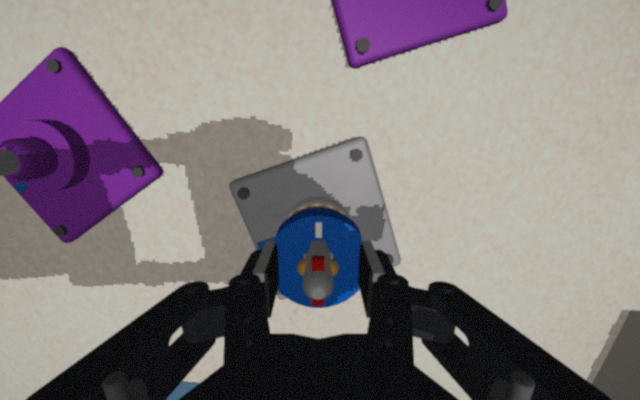

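Run:
```python
from h import *
x,y=.4958,.1529
g=r.move_linear([x,y,.0525],0.006,guard=12); print(g,r.current_ee_pos(),r.current_wrist_force(),r.current_clock())
r.move_gripper(0.066); p=r.current_ee_pos(); print(p)
r.move_linear([x,y,.13],0.2)
t=np.array([np.cos(1.684),np.sin(1.684)]); p=np.array([x,y])-.06*t
r.move_linear([*p,.14],.25); r.sleep(.1)
c=grab("wrist","s1"); np.save("s1.npy",c,allow_pickle=True)
r.move_linear([.40,-.05,.2],.3)
for n in("top","side"): 
    d=grab(n,"s_"+n)
    a=d["pixels"]; a=a[170:250,220:300] if n=="top" else a[220:300,250:340]
    cv2.imwrite(f"pics/s_{n}z.png",cv2.resize(a,None,fx=6,fy=6,interpolation=cv2.INTER_CUBIC))
print(r.current_clock())
v=c["pixels"][60:260,230:430]; cv2.imwrite("pics/s1z.png",cv2.resize(v,None,fx=3,fy=3,interpolation=cv2.INTER_CUBIC))
```

```text
True [0.49586914 0.152884   0.0553795 ] [-1.49906983 -0.0722302   4.48610137] 34.0667
[0.49476696 0.15264835 0.05427183]
36.3583
```

View pics/s1z.png

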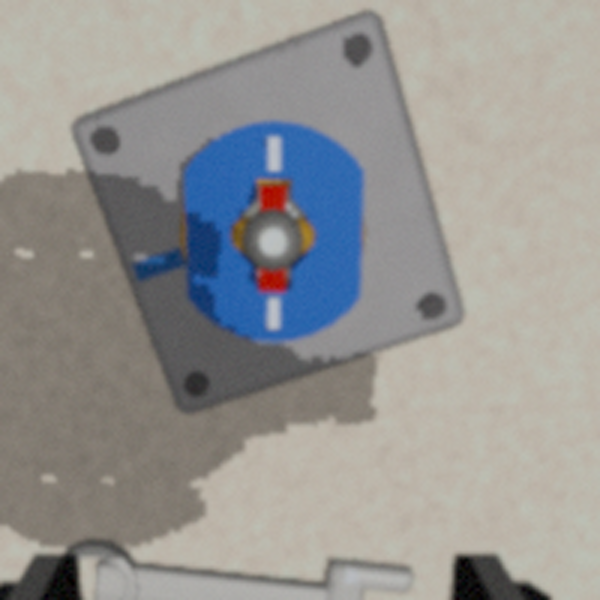

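View pics/s_sidez.png

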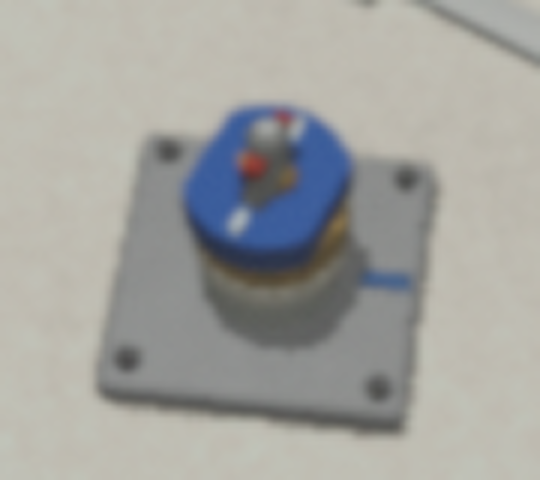

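View pics/s_top.png

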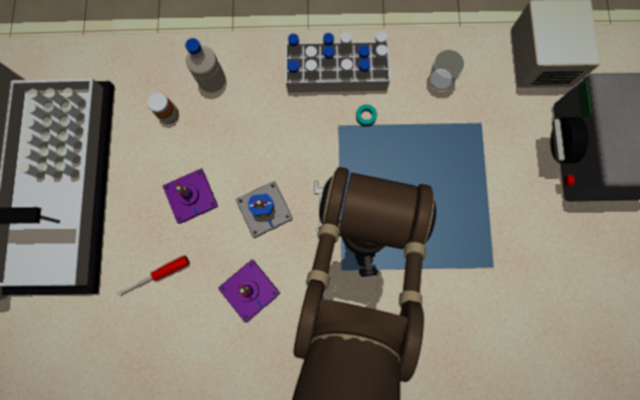

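Run:
```python
from h import *
c=np.load("s1.npy",allow_pickle=True).item()
uv=[(230+274/3,60+153/3),(230+273.5/3,60+313/3)]
for z in(.064,.066,.068,.070,.080):
    P=onplane(c,uv,z); print(z,np.linalg.norm(P[0]-P[1]),P.mean(0))
```

```text
0.064 0.039552625233083734 [0.49642974 0.15278183 0.064     ]
0.066 0.039188512645714144 [0.49641095 0.15289899 0.066     ]
0.068 0.03882440005834452 [0.49639216 0.15301615 0.068     ]
0.07 0.0384602874709749 [0.49637337 0.15313331 0.07      ]
0.08 0.03663972453412682 [0.49627942 0.15371911 0.08      ]
```

Run:
```python
from h import *
r.move_joints([-1.277,0.308,1.634,0,1.2,-0.07])
grab("top","t1"); print(r.current_clock(),r.current_wrist_force())
a=cv2.imread("pics/a_top.png").astype(int); b=cv2.imread("pics/t1.png").astype(int)
d=np.abs(a-b).max(2)[90:280,160:500]>60
print([x[:3] for x in blobs(d,5)])
r.close_job()
```

```text
38.4417 [-0.30551077  0.86038922  0.64591235]
[(283, [216.8, 65.1], [207, 55, 21, 22]), (6, [261.8, 82.0], [260, 81, 5, 3]), (8, [270.5, 84.0], [267, 84, 8, 1]), (362, [101.4, 116.0], [89, 104, 25, 24]), (197, [295.0, 141.6], [285, 131, 21, 22])]
the job is handed in; nothing more can be done
```

View pics/t1.png

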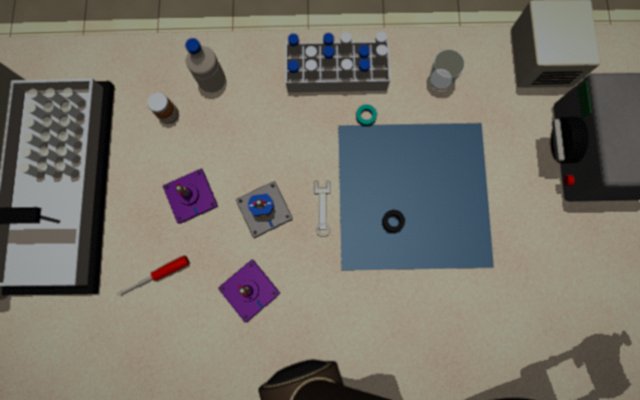

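The filter holder is assembled and handed in at 38.4 s on the robot's clock. I lowered the support and then the brass spacer over the post to light contact at the heights expected for seating, about 4 N each. I rested the cap on the key, turned it 0.25 rad on to the key's line, pressed it past the catches and home, and let go.

**Last checks that agreed**
- **Cap height:** the spacing of its white marks puts the cap's top at about 67 ± 2 mm above the holder's origin, where 66 mm is home. At home the gripper stopped at 55.3 mm, within 0.5 mm of what I expected.
- **Catches:** brass shows on both sides of the stem above the cap.
- **Bystanders:** comparing the first and last top pictures, only the three moved parts and the holder had changed. The black spacer and the wrench stayed put.

**What went less smoothly**
- The first press at the catches stopped on its 20 N guard, with the cap pushed about 0.8 mm sideways. I re-centred it, and it went past slowly, with readings of about 8 N.
- Some position measurements differed by about 0.5 to 1 mm, which was within the clearances.

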